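Hang the cylinder key and index the hanger carriage

TASK

Take the steel T-handle key out of its grey stand and hang it by its handle on the blue carriage's double hook, letting go of it. Then pull the red plunger knob up, slide the carriage along the rail to the very next hole towards the vise (the robot's left) and let the pin drop fully home there. Finish still gripping the red knob with the pin held home, the key still hanging on the hook, and leave the gauge, regulator, spanner and jar where they are.

Things in the scene. Friction and masses are not known exactly. Their poses are not given: they have to be found in the camera images.
- rail: fixed hanger rail 300 mm long on two posts, standing on the counter. Origin on the counter under its middle; z up, y along the rail towards the vise (robot's left), x across it, away from the robot. It is turned a little. The beam is 40 mm wide, its top at 165 mm. Four square 12 mm pin holes, 60 mm apart, in its top at y = -90, -30, 30 and 90 mm; the pin starts home in the one at y = -30. The blue carriage (60 mm long along y, 60 mm wide, top at 193 mm) rides on it
- carriage (a joint): slide of the blue carriage along the rail, m: 0 at the starting hole, growing along the rail's +y towards the vise; the holes are at -0.06, 0, 0.06 and 0.12. The next hole towards the vise is 0.06. About 2 N of friction; locked while the pin is in a hole (1.5 mm of play)
- plunger (a joint): height of the spring-loaded lock pin, m: 0 fully home in a hole, 0.016 fully pulled up. Clear of the holes above 0.011. The spring pushes it down with 5 N when home and about 8 N when pulled; over solid rail the pin rests on the surface at about 0.0105. Its knob goes along with the carriage, so the lifted knob is what one slides the carriage by; the knob does not turn
- knob: red round plunger knob, 28 mm diameter, 28 mm tall, upright on the carriage above the pin. Origin at the centre of its underside, 220 mm above the counter with the pin home, over the middle of the rail. Below it is a steel barrel of 22 mm diameter, 26 mm tall, on the carriage's top
- hook: double hook fixed to the carriage, on its far side (rail +x): two steel prongs 8 mm thick, 56 mm apart (at y = -28 and 28 mm from the hook's middle), forming a V with upturned tips, the open gap between them 48 mm. Its origin is on the counter plane under the knob's axis, axes as the rail's
- hook_seat (a point): where the axis of the key's handle bar comes to lie when hung: midway between the prongs, 120 mm from the knob's axis along rail x, 175 mm above the counter. The bar then lies along the rail's y across both prongs. The prong tips stand 22 mm outward and reach 192 mm high; towards the carriage the prongs rise gently to 187 mm. The stem hangs down between the two prongs, so it has to come in from above or from the tips' side
- key: steel T-handle cylinder key, about 0.2 kg, standing upright in the stand. Origin at the stem's lower tip, z up the stem. Stem 10 mm diameter with a 16 mm diameter socket over its lowest 22 mm; handle bar 12 mm diameter along the key's y, 112 mm long over its black 16 mm end balls, its axis 85 mm above the tip
- key_bar (a point): middle of the key's handle bar, on its axis, where bar and stem meet; axes as the key's. Grip here from above across the bar
- stand: grey stand block 70 x 70 x 50 mm, fixed. Origin at the centre of its underside. The key stands 30 mm deep in its central 17 mm hole, which ends 20 mm above the counter
- vise: blue bench vise, fixed, about 150 x 110 mm, holding the upright white oxygen cylinder whose valve reaches 301 mm high. Origin under its centre. Not used
- gauge: round chrome pressure gauge lying face up, 64 mm diameter, 26 mm high, bystander. Origin at centre of underside
- regulator: brass regulator, about 90 x 70 x 36 mm, lying, bystander. Origin at centre of underside
- spanner: red plastic spanner 160 mm long, lying along its x, bystander
- seal_jar: small jar 52 mm diameter, 65 mm tall, bystander. Origin at centre of underside
There are look-alikes about, which are no part of the job. What is shaped like the key but green is not meant.

How it is judged (in metres and radians):
On the way, in this order (a step that is already met when the one before it is completed fails the run):
1. the key hangs on the double hook, let go, the carriage still locked in its starting hole (distance between key_bar and hook_seat below 0.02 m and contact force between key and hook above 0.8 N and contact force between key and the fingers below 0.1 N and angle between key's own z axis and vertical below 0.3 rad and linear speed of key below 0.1 m/s and value of joint plunger below 0.0025 m and value of joint carriage between -0.004 and 0.004 m), for 0.2 s.
2. the plunger knob is pulled up, pin clear of the hole (value of joint plunger above 0.0108 m and contact force between the fingers and knob above 1 N), for 0.1 s.
At the end, for the whole second after the job is handed in: the carriage is at the next hole towards the vise (within 4 mm) with the pin home (within 2.5 mm), the fingers still hold the red knob (over 2 N), and the key hangs upright (within 0.3 rad) and still on the hook: its bar within 20 mm of the seat, its weight on the hook, not touched by the fingers (distance between key_bar and hook_seat below 0.02 m and contact force between key and hook above 0.8 N and contact force between key and the fingers below 0.1 N and angle between key's own z axis and vertical below 0.3 rad and linear speed of key below 0.1 m/s and value of joint plunger below 0.0025 m and value of joint carriage between 0.056 and 0.064 m and contact force between the fingers and knob above 2 N); the arm keeps its last pose, push and grip.
It fails at once if a bystander (gauge, regulator, spanner or jar) is moved by more than 30 mm (distance of any of gauge, regulator, spanner, seal_jar from where it was at the start of the episode above 0.03 m).
It also fails if it takes over 54 s, if anything falls off the work surface, if the arm or the gripper's body presses on something with over 40 N, if the wrist force passes 120 N, or if a joint passes its speed limit or range.

ROBOT

A 6-joint arm with a two-finger parallel gripper is mounted at the origin on the work surface. World frame = base frame: x ahead of the robot, y to its left, z up, the work surface at z = 0. Lengths are in mm, angles in rad, forces in N, time in s.
With the tool pointing down it reaches from about 200 to 875 mm from the base axis. Payload 3.4 kg.
Tool frame: the origin (TCP) lies on the centre line of the jaws, within the pads' length; the fingertips stand ahead of it and the grasp point (between the pads) lies 3 mm ahead of it (tip_extent is the z of the fingertips in the tool frame, in mm); z points along the fingers, y is the line along which they close (so a half turn about z gives the same grasp; the last joint's range is limited). The gripper opens to 94 mm and grips with 3 to 60 N. Pads are 16 mm wide; open, the fingers measure 119 mm over their backs; the gripper's body (75 mm by 177 mm) begins 78 mm behind the grasp point.
Start: joints at [1.056, 0.276, 1.505, -0, 1.361, -0.121], TCP at [220.647, 531.016, 227.493] pointing down, gripper open.
Joint ranges: [-2.89, 2.89], [-0.75, 2.08], [0.22, 2.7], [-1.18, 4.32], [0.11, 2.71], [-2.7, 2.7]. Speed limits (rad/s): [2.57, 2.57, 3.14, 3.14, 3.14, 3.14].

INTERFACE

Orientations are given as a unit quaternion [x, y, z, w].
In Python, from cell import * gives the robot as it stands.
- The arm moves only by the tool drive_tool, never from a script. Its arguments are lists of equal length, an entry for each row: "offset": the shift along the tool's x, y, z in cm, a list of three; "roll": the turn about the tool's z in rad. In form: {"offset": [[x, y, z], ...], "roll": [roll, ...]}. A call has 1 to 10 rows; each row is the pose to reach, as a shift and turn from the pose commanded when the call began, along the tool's axes at that moment; what a row does not reach only later rows make up. A row lasts 1/10 s, in which the tool goes at most 50 mm and 8.59 degrees, less where a joint would pass 70% of its speed; a pose out of reach is approached as far as the arm can. A call with a gripper value outside its range is refused whole. "grip" is the gripper's target within -1 to 1 (fully open at 1, half-way at 0, shut at -1), set as the call begins (left out, the last holds). The fingers move at their own pace and stop on an object; the grip force is fixed at half the most. Time passes only in rows, so rows that repeat a pose let the fingers close. It gives the time, the measured TCP pose, the force, the opening and the grip force at its end, in the units of the state.
- get_state(): the state, without advancing time (a new reading comes with each control period).
- capture(name): name is "scene" or "side" or "wrist"; returns the picture (400x640x3 uint8, red, green, blue); there is no depth.
- camera_model(name): a dict with "camera_matrix" (3x3 intrinsics, pixels), "R" (3x3) and "t" (3): a world point X has camera coordinates R X + t. Camera axes: x right, y down, z forward; pixel columns grow to the right and rows downward; lengths in mm; the calibration is good to about 2 mm. A picture is of the moment at which its call begins: read the wrist's pose just before it. camera_model takes no time and is no camera call; for the wrist camera it gives the pose at the moment of the call.
- hand_in(): hands the job in; it is judged then, once.
Trained networks look in the newest picture that a camera, given by its name, has taken for a name from the list of things; names that differ only in an ending like _2 or _b are one class to them, and where a whole thing is asked for, a point or a joint stands for the part that bears it (a point fixed in the world has none). Each returns a list of dicts, best first, with "confidence" (0 to 1); they miss things now and then, are a little off and sometimes report something else, mostly with a low value. They report only what shows in the picture. A call takes as long as a camera call. They do not tell look-alikes from the thing itself.
- boxes_of(camera, target): "extent" ([left, top, width, height] in pixels, round what is visible of it).
- regions_of(camera, target): "mask" (400x640 bool, what is visible of it) and "extent" ([left, top, width, height] in pixels, round what is visible of it).
- pinpoint(camera, target): "point" ([row, column] in pixels: a listed point, or the origin of a listed thing).
The state is a dict: "time": time; "joint_positions": joint angles; "dq": joint speeds; "tau": joint torques, N m; "tcp_pos": TCP position; "tool_rot": TCP orientation; "force": force on the tool from outside, world axes, zero at the start; "wrist_torque": the same for the moment, N m; "grip_width": finger opening in mm; "grasp_force": force on a finger pad.
Only numpy, scipy, OpenCV 4.12 (cv2) and the standard library are available. Lean on these libraries where they do the work, as an engineer would, in place of code of your own. Each camera call takes 0.05 s, during which the arm holds its last target. There are 200 camera calls.

## Working session

There is one attempt and no reset: what is moved stays moved. The work goes in short steps, Python scripts to look and compute and a tool call to move; the robot and the scene stay as the last step left them, time stands still between calls to the robot, and variables do not carry over. Pictures are saved under pics/ and viewed, at most 10 in all, crops included, and the job is handed in when it is done.

Besides the shell and the picture viewer there is one more tool, called in YAML: its name, and indented under it one key for each argument. drive_tool: Moves the arm, as the interface text tells. Its arguments: {"type":"object","properties":{"offset":{"type":"array","items":{"type":"array","items":{"type":"number"}}},"roll":{"type":"array","items":{"type":"number"}},"grip":{"type":"number"}},"required":["offset","roll"]}

```bash
mkdir -p pics
cat > h.py <<'E'
from cell import *
import numpy as np, cv2
from scipy.spatial.transform import Rotation as Rt
def ray(cam,row,col,m=None):
    m=m or camera_model(cam); K,R,t=[np.array(m[k]) for k in("camera_matrix","R","t")]
    return -R.T@t, R.T@np.linalg.solve(K,[col,row,1])
def atz(cam,rc,z,m=None):
    o,d=ray(cam,*rc,m); return o+d*(z-o[2])/d[2]
def proj(cam,X,m=None):
    m=m or camera_model(cam); K,R,t=[np.array(m[k]) for k in("camera_matrix","R","t")]
    p=K@(R@np.array(X)+t); return p[[1,0]]/p[2]
def tri(obs):
    A=0;b=0
    for o,d in obs:
        d=d/np.linalg.norm(d);P=np.eye(3)-np.outer(d,d);A=A+P;b=b+P@o
    return np.linalg.solve(A,b)
def save(img,n): cv2.imwrite(f"pics/{n}.png",cv2.cvtColor(img,cv2.COLOR_RGB2BGR))
E
python3 - <<'E'
from h import *
a=capture("scene");b=capture("side")
save(cv2.resize(np.vstack([a,b]),(480*1,600)),"x") if 0 else None
save(a,"scene0");save(b,"side0")
for c in("scene","side"):
  for t in("key_bar","key","knob","hook_seat","stand","rail","hook"):
    print(c,t,[(np.round(p["point"]).tolist(),round(p["confidence"],2)) for p in pinpoint(c,t)])
E
```

```text
scene key_bar [([172.0, 296.0], 0.53), ([163.0, 257.0], 0.47), ([144.0, 252.0], 0.4)]
scene key [([194.0, 297.0], 0.68), ([182.0, 259.0], 0.65), ([170.0, 253.0], 0.41)]
scene knob [([162.0, 340.0], 0.57)]
scene hook_seat [([196.0, 326.0], 0.58)]
scene stand [([190.0, 260.0], 0.76)]
scene rail [([198.0, 216.0], 0.21)]
scene hook [([164.0, 338.0], 0.64), ([289.0, 404.0], 0.36)]
side key_bar [([372.0, 356.0], 0.82), ([285.0, 310.0], 0.64), ([309.0, 359.0], 0.6), ([276.0, 394.0], 0.24)]
side key [([385.0, 354.0], 0.8), ([305.0, 313.0], 0.71), ([326.0, 356.0], 0.62)]
side knob [([194.0, 281.0], 0.53)]
side hook_seat [([190.0, 311.0], 0.82)]
side stand [([332.0, 357.0], 0.93)]
side rail [([244.0, 280.0], 0.57), ([172.0, 228.0], 0.42)]
side hook []
```

View pics/scene0.png

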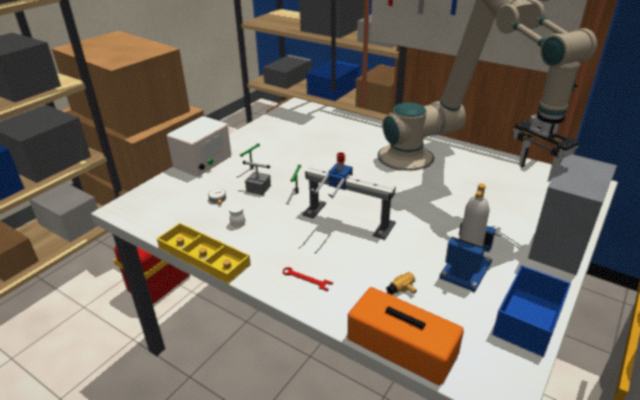

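View pics/side0.png

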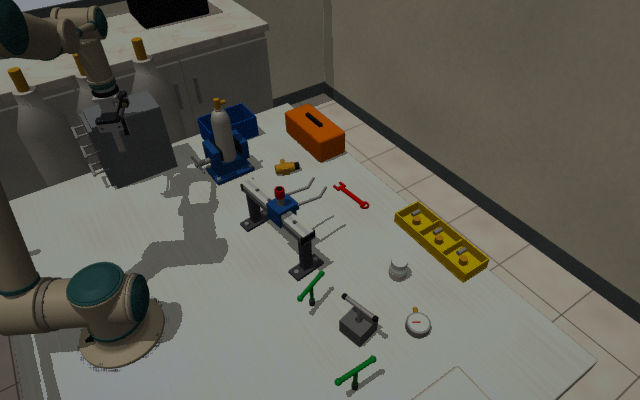

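Both pictures show three T-handles. In the side view the green ones are at about (row 285, col 310) and (372, 356), and the steel one is in the grey stand at (309, 359). In the scene view the steel one is at (163, 257). The steel one in the grey stand fits the description. The knob is at scene (158, 341) and side (191, 280), and the hook prongs point away from the robot.

Run:
```python
from h import *
s=capture("scene");d=capture("side")
cs=cv2.resize(s[125:215,230:410],(800,400),interpolation=cv2.INTER_CUBIC)[:300]
cd=cv2.resize(d[160:360,220:420],(600,600),interpolation=cv2.INTER_CUBIC)
save(cd,"side_crop")
print("bar atz105 scene",atz("scene",(163,257),105),"side",atz("side",(309,359),105), "tri",tri([ray("scene",163,257),ray("side",309,359)]))
for c,p in(("scene",(162,340)),("side",(194,281))): print("knob",atz(c,p,220))
for c,p in(("scene",(196,326)),("side",(190,311))): print("seat",atz(c,p,175))
print("knob tri",tri([ray("scene",162,340),ray("side",194,281)]),"seat tri",tri([ray("scene",196,326),ray("side",190,311)]))
for c in("scene","side"):
  for t in("knob","stand","key","vise","regulator","seal_jar","gauge","spanner"): print(c,t,[(np.round(p["extent"]).tolist(),round(p["confidence"],2)) for p in boxes_of(c,t)][:3])
```

```text
bar atz105 scene [ 505.03935157 -351.92388985  105.        ] side [ 507.96783715 -355.26637764  105.        ] tri [ 506.54137603 -353.54498429  104.83661329]
knob [505.23790527   0.93126194 220.        ]
knob [505.38182303   4.02414509 220.        ]
seat [633.76785943  32.32294113 175.        ]
seat [608.68852374  13.64978666 175.        ]
knob tri [505.41584819   2.1009356  220.91279241] seat tri [616.7957628   23.35723951 162.89575332]
scene knob [([336.0, 153.0, 6.0, 12.0], 0.58)]
scene stand [([244.0, 171.0, 25.0, 26.0], 0.55)]
scene key [([246.0, 162.0, 18.0, 3.0], 0.62), ([240.0, 143.0, 20.0, 27.0], 0.42)]
scene vise [([439.0, 184.0, 62.0, 107.0], 0.68), ([313.0, 173.0, 30.0, 21.0], 0.19)]
scene regulator [([387.0, 275.0, 27.0, 18.0], 0.86)]
scene seal_jar [([230.0, 202.0, 14.0, 25.0], 0.86)]
scene gauge [([206.0, 189.0, 19.0, 15.0], 0.64)]
scene spanner [([283.0, 266.0, 48.0, 24.0], 0.71)]
side knob [([406.0, 309.0, 26.0, 28.0], 0.67), ([192.0, 98.0, 62.0, 88.0], 0.38)]
side stand [([338.0, 304.0, 41.0, 43.0], 0.86)]
side key [([298.0, 272.0, 26.0, 36.0], 0.83), ([335.0, 355.0, 40.0, 37.0], 0.66), ([340.0, 295.0, 39.0, 29.0], 0.59)]
side vise [([194.0, 97.0, 58.0, 87.0], 0.77)]
side regulator [([274.0, 163.0, 23.0, 10.0], 0.78)]
side seal_jar [([389.0, 254.0, 18.0, 29.0], 0.59)]
side gauge [([405.0, 306.0, 27.0, 32.0], 0.84)]
side spanner [([334.0, 183.0, 36.0, 26.0], 0.61)]
```

View pics/side_crop.png

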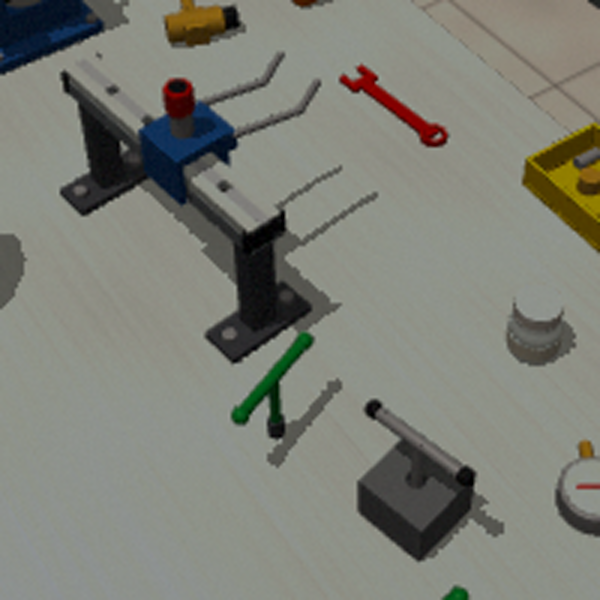

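The steel key with black end balls, in the grey stand, is confirmed; in the crop its balls are at about (374, 408) and (466, 477). Next are the directions of the bar and the rail, and the tool frame.

Run:
```python
from h import *
f=lambda x,y:(160+y/3,220+x/3)
A=atz("side",f(374,408),105);B=atz("side",f(466,477),105)
v=A-B;print("balls",A,B,(A+B)/2,np.linalg.norm(v),"yaw of key y",np.degrees(np.arctan2(v[1],v[0])))
H=atz("side",f(224,187),165);F=atz("side",f(100,97),165);k=np.array([505.3,2.5,165])
print("holes",H,F); v=F-H;print(np.linalg.norm(v),np.degrees(np.arctan2(v[1],v[0])));v=k-H;print(np.linalg.norm(v),np.degrees(np.arctan2(v[1],v[0])))
# prong tips at z~192
for p in((282,56),(318,83)): print("tip",atz("side",f(*p),192))
s=get_state();print(s);print(Rt.from_quat(s["tool_rot"]).as_matrix().round(3))
print("vise",atz("scene",(270,465),0),"cyl",atz("side",(100,217),301))
m=camera_model("wrist");R=np.array(m["R"]);print("wristcam pos",-R.T@m["t"],R.round(2),m["camera_matrix"])
```

```text
balls [ 501.35898921 -304.66303628  105.        ] [ 523.31488675 -399.65961208  105.        ] [ 512.33693798 -352.16132418  105.        ] 97.5008248746712 yaw of key y 103.01386218449791
holes [504.72961116 -63.70174069 165.        ] [468.2225381  113.18067096 165.        ]
180.61050339212827 101.66163145203815
66.20419785735228 89.50635641300755
tip [633.5955818  34.7167028 192.       ]
tip [640.03785129 -19.23072462 192.        ]
{'time': 1.7, 'joint_positions': array([ 1.05598132e+00,  2.75901355e-01,  1.50489935e+00, -9.93273229e-06,
        1.36070051e+00, -1.20994481e-01]), 'dq': array([ 1.13113896e-03,  4.19685994e-05,  8.74141241e-04,  1.81336503e-04,
        4.69485308e-04, -4.65134803e-04]), 'tau': array([ 3.21342952e-07, -4.04450226e+01, -2.37497181e+01,  7.01255305e-02,
        2.48171319e-02,  2.72357070e-06]), 'tcp_pos': array([220.66032191, 531.01033001, 227.49249964]), 'tool_rot': array([1.95639223e-01, 9.80675936e-01, 4.19110648e-05, 1.89049215e-05]), 'force': array([ 0.34487278, -0.56329617,  0.14041154]), 'wrist_torque': array([0.01149113, 0.09888302, 0.02550626]), 'grasp_force': 0.0, 'grip_width': 94.00827506568977}
[[-0.923  0.384  0.   ]
 [ 0.384  0.923  0.   ]
 [-0.     0.    -1.   ]]
vise [522.71608894 450.81462149   0.        ] cyl [523.60300518 441.77858222 301.        ]
wristcam pos [149.28464182 559.52661243 382.9901695 ] [[ 0.38  0.92 -0.  ]
 [ 0.89 -0.37  0.26]
 [ 0.24 -0.1  -0.96]] [[351.98905776   0.         311.02067981]
 [  0.         351.98905776 198.03425142]
 [  0.           0.           1.        ]]
```

drive_tool:
  offset:
    - [-3, -2, -3]
    - [-7, -5, -6]
    - [-11, -8, -9]
    - [-15, -11, -12]
    - [-19, -14, -15]
    - [-23, -16.5, -15]
    - [-27, -19.5, -15]
    - [-31, -22.5, -15]
    - [-35, -25.3, -15]
    - [-39, -28.2, -15]
  roll: [0.1, 0.2, 0.3, 0.4, 0.5, 0.6, 0.7, 0.8, 0.93, 1.05]
  grip: 1

```text
time: 2.7
tcp_pos: [460.1, 140.6, 377.8]
tool_rot: [0.663, 0.749, 0.001, 0.0]
force: [0.8, 1.6, 0.1]
grip_width: 94.0
grasp_force: 0.0
```

drive_tool:
  offset:
    - [-4, 2, 0]
    - [-8, 4, 0]
    - [-12, 6, 0]
    - [-15, 7.5, 0]
    - [-17, 8, 0]
    - [-17, 8, 0]
    - [-17, 8, 0]
  roll: [0, 0, 0, 0, 0, 0, 0]

```text
time: 3.4
tcp_pos: [560.0, -15.9, 377.2]
tool_rot: [0.661, 0.75, 0.0, -0.001]
force: [0.2, -0.2, -0.5]
grip_width: 94.0
grasp_force: 0.0
```

Run:
```python
from h import *
s=get_state();m=camera_model("wrist");a=capture("wrist");save(a,"w1");np.save("w1m.npy",m,allow_pickle=True)
print(s["tcp_pos"],s["tool_rot"])
for t,z in(("knob",220),("hook_seat",175),("hook",0),("rail",0)): print(t,[(np.round(p["point"]).tolist(),round(p["confidence"],2),atz("wrist",p["point"],z,m).round(1)) for p in pinpoint("wrist",t)])
print([(np.round(p["extent"]).tolist()) for p in boxes_of("wrist","knob")])
```

```text
[560.00714649 -15.8610738  377.16215594] [ 6.61078644e-01  7.50316339e-01  1.28871809e-04 -6.33475499e-04]
knob [([166.0, 245.0], 0.68, array([497.8,  -3.1, 220. ]))]
hook_seat []
hook []
rail [([118.0, 273.0], 0.57, array([496.7,  28.4,   0. ]))]
[[223.0, 151.0, 39.0, 31.0]]
```

View pics/w1.png

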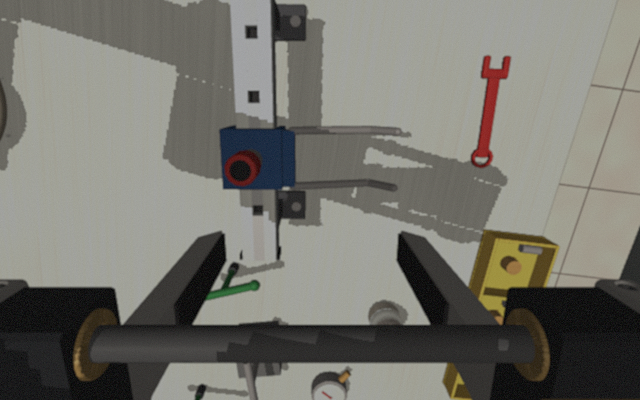

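The wrist view shows the knob top at about (168, 241). The free rail holes are at (32, 251), (97, 254) and (210, 258). The prongs bend at about (130, 388) and (182, 369), with tips at (133, 408) and (187, 395).

Run:
```python
from h import *
m=np.load("w1m.npy",allow_pickle=True).item()
P=[atz("wrist",p,165,m) for p in((32,251.5),(97,254),(210,258))]
for p in P: print("hole",p.round(1))
v=P[0]-P[2];print(np.linalg.norm(v),np.degrees(np.arctan2(v[1],v[0])))
print("knobtop",atz("wrist",(168,242),248,m).round(1))
u=v/np.linalg.norm(v);start=P[2]+60*u; c=(sum(P)+0)/3
mid=(P[0]+P[2])/2-30*u; print("start hole est",start,mid)
x=np.array([u[1],-u[0],0]); print("seat est",mid+120*x)
for p in((133,408),(187,396)): print("tip",atz("wrist",p,190,m).round(1))
for i,y in((0,28),(1,-28)): X=mid+142*x+y*u; X[2]=192; print("pred tip",X,proj("wrist",X,m)); X=mid+120*x+y*u; X[2]=171; print("pred bend",proj("wrist",X,m))
X=mid.copy();X[2]=248;print("pred knobtop px",proj("wrist",X,m))
```

```text
hole [484.6 116.  165. ]
hole [492.   56.5 165. ]
hole [506.3 -61.5 165. ]
178.75282223723818 96.95621840801893
knobtop [500.   0. 248.]
start hole est [498.99002654  -1.89576414 165.        ] [499.06554994  -2.51476277 165.        ]
seat est [618.18222829  12.01854171 165.        ]
tip [645.5  42.1 190. ]
tip [644.2 -11.8 190. ]
pred tip [636.6291816   42.47687248 192.        ] [131.63810232 399.4821424 ]
pred bend [129.8275199  372.73371047]
pred tip [643.41139036 -13.11091075 192.        ] [188.66735555 395.4806616 ]
pred bend [183.81315737 370.01668402]
pred knobtop px [170.913717   240.64226172]
```

drive_tool:
  offset:
    - [-4, -1, 0]
    - [-8, -2.3, 0]
    - [-12.5, -3.5, 0]
    - [-17, -5, 0]
    - [-21, -6, 2]
    - [-25, -7, 5]
    - [-29, -8.3, 8]
    - [-32, -9.2, 10]
    - [-32.8, -9.4, 11]
    - [-32.8, -9.4, 11]
  roll: [0, 0, 0, -0.05, -0.1, -0.1, -0.1, -0.1, -0.1, -0.1]

```text
time: 4.7
tcp_pos: [507.9, -353.3, 265.6]
tool_rot: [0.623, 0.782, 0.0, -0.002]
force: [0.0, 0.8, 0.7]
grip_width: 94.1
grasp_force: 0.0
```

Run:
```python
from h import *
s=get_state();m=camera_model("wrist");a=capture("wrist");save(a,"w2");np.save("w2m.npy",m,allow_pickle=True)
print(s["tcp_pos"],s["tool_rot"])
for t,z in(("key_bar",105),("stand",0)): print(t,[(np.round(p["point"]).tolist(),round(p["confidence"],2),atz("wrist",p["point"],z,m).round(1)) for p in pinpoint("wrist",t)])
```

```text
[ 507.88228865 -353.26537855  265.56848819] [ 6.23048746e-01  7.82180807e-01  3.80053637e-04 -1.81694820e-03]
key_bar [([186.0, 319.0], 0.89, array([ 513.9, -350.5,  105. ])), ([19.0, 290.0], 0.89, array([ 458.2, -219.6,  105. ]))]
stand []
```

View pics/w2.png

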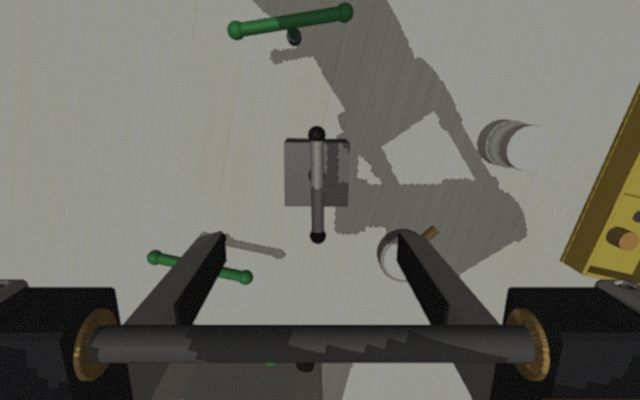

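The wrist view shows the steel bar with balls at (134, 317) and (237, 318) and its middle near (186, 318). Green look-alikes are at (20, 290) and (267, 200), the gauge at (255, 402) and the jar at (145, 505).

Run:
```python
from h import *
import cell
m=np.load("w2m.npy",allow_pickle=True).item()
A=atz("wrist",(134,317),105,m);B=atz("wrist",(237,318),105,m);v=A-B
print(A,B,np.linalg.norm(v),np.degrees(np.arctan2(v[1],v[0])),"mid",(A+B)/2)
print("gauge",atz("wrist",(255,402),13,m),"green",atz("wrist",(267,200),70,m))
C=[atz("wrist",p,50,m) for p in((140,285),(207,284),(207,350),(141,350))];print("stand top",np.mean(C,0).round(1),np.round(C,0).tolist())
s=get_state();R=Rt.from_quat(s["tool_rot"]).as_matrix();print("tool delta to mid z105",R.T@((A+B)/2-s["tcp_pos"]),R.round(3).tolist())
print(getattr(cell,"tip_extent",None),[k for k in dir(cell) if not k.startswith("_")])
```

```text
[ 500.95348437 -305.01242511  105.        ] [ 524.14087232 -399.84695822  105.        ] 97.62808831572559 103.73946834041377 mid [ 512.54717835 -352.42969166  105.        ]
gauge [ 642.22404379 -434.56672717   13.        ] green [ 410.17252458 -476.20870984   70.        ]
stand top [ 512.8 -351.2   50. ] [[472.0, -323.0, 50.0], [485.0, -395.0, 50.0], [556.0, -378.0, 50.0], [538.0, -309.0, 50.0]]
tool delta to mid z105 [ -0.89099698   2.55800822 163.91054119] [[-0.227, 0.974, 0.002], [0.974, 0.227, -0.001], [-0.001, 0.002, -1.0]]
22.0 ['PlanningError', 'boxes_of', 'camera_model', 'capture', 'get_state', 'hand_in', 'pinpoint', 'regions_of', 'tip_extent']
```

Run:
```python
from h import *
for i in range(2):
  s=get_state();print(s["time"],s["tcp_pos"],s["tool_rot"],s["dq"].round(4)); m=camera_model("wrist");R=np.array(m["R"]);print(-R.T@m["t"]); capture("wrist")
p=pinpoint("wrist","key_bar")[0]["point"];print(p,atz("wrist",p,105))
m=np.load("w2m.npy",allow_pickle=True).item();R=np.array(m["R"]);print(-R.T@m["t"])
```

```text
4.85 [ 509.5058546  -352.05208231  268.90427254] [6.21866797e-01 7.83122267e-01 4.46691841e-04 1.00072085e-03] [ 0.0068 -0.0112 -0.0054 -0.0049 -0.0048 -0.0012]
[ 491.31391966 -278.12958423  424.31252158]
4.9 [ 509.60466956 -352.04979707  269.14170961] [6.21732209e-01 7.83228725e-01 3.33409738e-04 1.30860782e-03] [-0.0004 -0.0052 -0.0016 -0.0049 -0.0024 -0.001 ]
[ 491.3245141  -278.0430943   424.51807281]
[184.8, 312.8] [ 510.2231961  -351.32434482  105.        ]
[ 490.61289923 -279.80985429  421.31870886]
```

drive_tool:
  offset:
    - [0, 0.15, 4]
    - [0, 0.15, 8]
    - [0, 0.15, 11.5]
    - [0, 0.15, 14]
    - [0, 0.15, 15.5]
    - [0, 0.15, 16.1]
    - [0, 0.15, 16.1]
    - [0, 0.15, 16.1]
  roll: [0, 0, -0.01, -0.01, -0.01, -0.01, -0.01, -0.01]

```text
time: 5.8
tcp_pos: [510.9, -353.2, 107.7]
tool_rot: [0.618, 0.786, 0.0, 0.001]
force: [0.3, 0.1, 1.2]
grip_width: 94.1
grasp_force: 0.0
```

drive_tool:
  offset:
    - [0, 0, 0]
    - [0, 0, 0]
    - [0, 0, 0]
    - [0, 0, 0]
    - [0, 0, 0]
    - [0, 0, 0]
    - [0, 0, 0]
    - [0, 0, 0]
  roll: [0, 0, 0, 0, 0, 0, 0, 0]
  grip: -1

```text
time: 6.6
tcp_pos: [510.0, -353.0, 106.3]
tool_rot: [0.619, 0.786, 0.0, -0.0]
force: [0.1, -0.4, 0.6]
grip_width: 33.5
grasp_force: 0.0
```

drive_tool:
  offset:
    - [0, 0, 0]
    - [0, 0, 0]
    - [0, 0, 0]
    - [0, 0, 0]
    - [0, 0, 0]
    - [0, 0, 0]
  roll: [0, 0, 0, 0, 0, 0]

```text
time: 7.2
tcp_pos: [510.2, -353.0, 106.4]
tool_rot: [0.619, 0.786, 0.0, 0.0]
force: [0.7, 0.1, 0.1]
grip_width: 11.2
grasp_force: 30.0
```

drive_tool:
  offset:
    - [0, 0, -1]
    - [0, 0, -3]
    - [0, 0, -6]
    - [0, 0, -9]
    - [0, 0, -12]
    - [0, 0, -15]
    - [0, 0, -17.5]
    - [0, 0, -19]
    - [0, 0, -19.6]
    - [0, 0, -19.6]
  roll: [0, 0, 0, 0, 0, 0, 0, 0, 0, 0]

```text
time: 8.2
tcp_pos: [510.0, -353.1, 303.2]
tool_rot: [0.619, 0.786, -0.0, 0.001]
force: [0.7, -0.5, -2.2]
grip_width: 11.4
grasp_force: 30.0
```

drive_tool:
  offset:
    - [1, 0.6, 0]
    - [3, 1.8, 0]
    - [6, 3.5, 0]
    - [9, 5.2, 0]
    - [12.5, 7.2, 0]
    - [16, 9.3, 0]
    - [19, 11, 0]
    - [22, 12.7, 0]
    - [24.5, 14.2, 0]
    - [27, 15.6, 0]
  roll: [0, 0, 0.02, 0.04, 0.06, 0.08, 0.1, 0.11, 0.115, 0.115]

```text
time: 9.2
tcp_pos: [597.6, -51.4, 300.8]
tool_rot: [0.662, 0.749, -0.001, -0.002]
force: [-1.1, -0.8, -1.1]
grip_width: 11.1
grasp_force: 30.0
```

drive_tool:
  offset:
    - [0, 0, 0]
    - [0, 0, 0]
    - [0, 0, 0]
  roll: [0, 0, 0]

```text
time: 9.5
tcp_pos: [597.7, -54.3, 301.6]
tool_rot: [0.663, 0.749, -0.001, -0.001]
force: [-0.4, -0.6, -2.5]
grip_width: 10.9
grasp_force: 30.0
```

drive_tool:
  offset:
    - [1, 0.5, 0]
    - [3, 1.4, 0]
    - [5, 2.3, 0]
    - [6, 2.7, 0]
    - [6.3, 2.8, 0]
    - [6.3, 2.8, 0]
    - [6.3, 2.8, 0]
    - [6.3, 2.8, 0]
  roll: [0, 0, 0, 0, 0, 0, 0, 0]

```text
time: 10.3
tcp_pos: [618.2, 11.2, 302.5]
tool_rot: [0.663, 0.749, -0.0, 0.0]
force: [0.2, 0.4, -1.7]
grip_width: 11.0
grasp_force: 30.0
```

Run:
```python
from h import *
m=camera_model("wrist");a=capture("wrist");s=get_state();print(s["tcp_pos"],s["tool_rot"])
save(a,"w3");np.save("w3m.npy",m,allow_pickle=True)
for t in("scene","side"):
  b=capture(t)
  print(t,[(np.round(p["point"]).tolist(),round(p["confidence"],2)) for p in pinpoint(t,"key_bar")], "pred",proj(t,s["tcp_pos"]-[0,0,1.5]))
th=np.radians(6.96);x=np.array([np.cos(th),np.sin(th),0]);y=np.array([-x[1],x[0],0]);k=np.array([499.1,-2.2,0])
for yy in(28,-28):
  for d,z in((142,192),(120,171),(33,187)): print(yy,d,proj("wrist",k+d*x+yy*y+[0,0,z],m).round(1))
```

```text
[618.25122669  11.24608423 302.44832171] [ 6.63063357e-01  7.48563271e-01 -7.91406469e-05  9.15190255e-05]
scene [([148.0, 245.0], 0.71), ([172.0, 297.0], 0.57), ([156.0, 325.0], 0.54)] pred [155.42167232 322.52087364]
side [([369.0, 354.0], 0.81), ([155.0, 314.0], 0.7), ([285.0, 312.0], 0.69)] pred [155.06819917 312.76149279]
28 142 [164.7 341.1]
28 120 [160.3 312.2]
28 33 [163.7 200.4]
-28 142 [233.5 339.6]
-28 120 [224.7 312.2]
-28 33 [231.3 206.1]
```

View pics/w3.png

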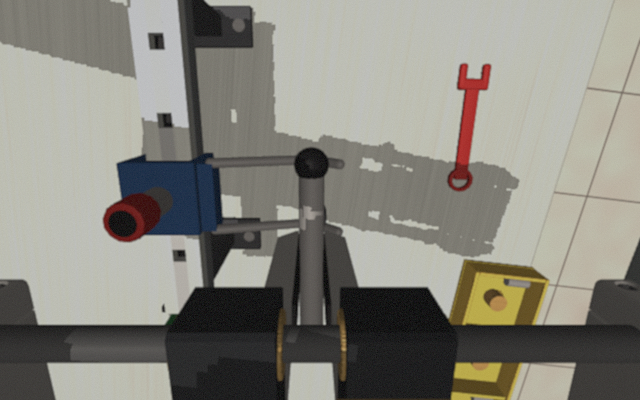

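The wrist view shows the bar directly over both prongs, with prong tips at (164, 342) and (232, 340) as predicted. I lower it now.

drive_tool:
  offset:
    - [0, 0, 1]
    - [0, 0, 3]
    - [0, 0, 5.5]
    - [0, 0, 8]
    - [0, 0, 10]
    - [0, 0, 11.3]
    - [0, 0, 11.8]
    - [0, 0, 12]
    - [0, 0, 12.2]
    - [0, 0, 12.2]
  roll: [0, 0, 0, 0, 0, 0, 0, 0, 0, 0]

```text
time: 11.55
tcp_pos: [618.9, 11.9, 181.4]
tool_rot: [0.663, 0.749, 0.0, 0.001]
force: [-0.4, -0.3, -1.1]
grip_width: 11.2
grasp_force: 30.0
```

drive_tool:
  offset:
    - [0, 0, 0.1]
    - [0, 0, 0.2]
    - [0, 0, 0.3]
    - [0, 0, 0.3]
    - [0, 0, 0.3]
  roll: [0, 0, 0, 0, 0]

```text
time: 12.05
tcp_pos: [619.0, 11.9, 180.8]
tool_rot: [0.663, 0.749, 0.001, 0.002]
force: [-3.6, -0.0, 10.7]
grip_width: 11.2
grasp_force: 30.0
```

drive_tool:
  offset:
    - [0, -0.15, -0.1]
    - [0, -0.2, -0.1]
    - [0, -0.2, -0.1]
    - [0, -0.2, -0.1]
  roll: [0, 0, 0, 0]

```text
time: 12.45
tcp_pos: [616.3, 11.7, 178.4]
tool_rot: [0.663, 0.749, -0.0, -0.0]
force: [-1.3, 0.5, 1.1]
grip_width: 10.9
grasp_force: 30.0
```

drive_tool:
  offset:
    - [0, 0, 0]
    - [0, 0, 0]
    - [0, 0, 0]
    - [0, 0, 0]
    - [0, 0, 0]
    - [0, 0, 0]
    - [0, 0, 0]
  roll: [0, 0, 0, 0, 0, 0, 0]
  grip: 0.3

```text
time: 13.15
tcp_pos: [616.4, 11.8, 178.4]
tool_rot: [0.663, 0.749, 0.0, 0.0]
force: [0.2, 0.9, 0.2]
grip_width: 60.6
grasp_force: 0.0
```

Run:
```python
from h import *
s=get_state();print(s["tcp_pos"],s["force"],s["grip_width"])
c=[]
for t in("scene","side"):
  b=capture(t); save(b,"rel_"+t); c.append(b)
  print(t,[(np.round(p["point"]).tolist(),round(p["confidence"],2)) for p in pinpoint(t,"key_bar")], "seat pred",proj(t,[618.2,12.2,175]))
d=np.hstack([cv2.resize(c[0][120:220,270:370],(400,400),interpolation=2),cv2.resize(c[1][120:220,255:355],(400,400),interpolation=2)]);save(d,"rel")
```

```text
[616.43226052  11.77438864 178.38935539] [0.15880431 0.93119846 0.20255599] 60.64290480017028
scene [([189.0, 325.0], 0.64), ([150.0, 247.0], 0.63), ([172.0, 294.0], 0.62)] seat pred [191.58759623 323.30217797]
side [([371.0, 354.0], 0.87), ([286.0, 312.0], 0.73), ([187.0, 314.0], 0.59), ([189.0, 307.0], 0.41)] seat pred [189.03679182 313.97234023]
```

View pics/rel.png

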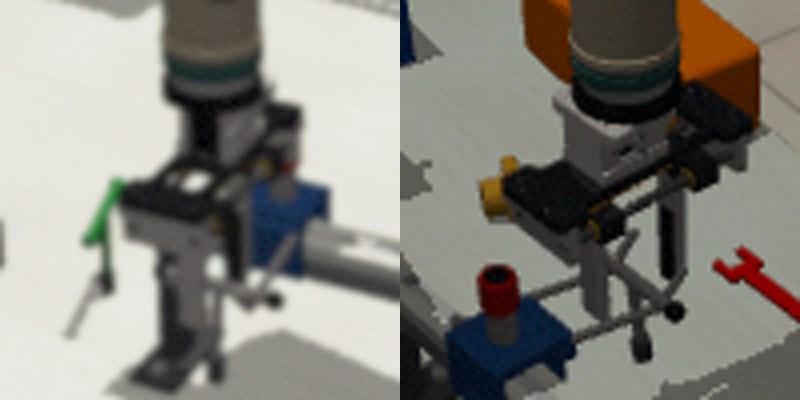

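The crops show the gripper open and clear, with the key's bar lying across both prongs (side ball at crop (675, 310)) and its stem hanging down. I go up and over to the knob.

drive_tool:
  offset:
    - [0, 0, -1]
    - [0, 0, -3]
    - [0, 0, -6]
    - [0, 0, -9]
    - [0, 0, -11.5]
    - [0, 0, -13]
    - [0, -2, -13]
    - [0.1, -5, -13]
    - [0.1, -8, -13]
    - [0.1, -10.5, -13]
  roll: [0, 0, 0, 0, 0, 0, 0, 0, 0, 0]

```text
time: 14.35
tcp_pos: [510.6, -0.1, 309.3]
tool_rot: [0.663, 0.749, 0.0, 0.0]
force: [0.4, -0.2, 1.5]
grip_width: 61.3
grasp_force: 0.0
```

drive_tool:
  offset:
    - [0, -0.9, 0]
    - [0, -1.3, 0]
    - [0, -1.3, 0]
    - [0, -1.3, 0]
  roll: [0, 0, 0, 0]

```text
time: 14.75
tcp_pos: [500.3, -1.6, 308.4]
tool_rot: [0.663, 0.749, 0.0, 0.0]
force: [0.0, -0.4, -0.3]
grip_width: 61.3
grasp_force: 0.0
```

Run:
```python
from h import *
b=capture("wrist");m=camera_model("wrist");s=get_state();print(s["tcp_pos"],s["force"])
save(b,"w4")
R=Rt.from_quat(s["tool_rot"]).as_matrix()
for p in boxes_of("wrist","knob"): print("box",p["extent"],p["confidence"])
for p in pinpoint("wrist","knob"): print(p,atz("wrist",p["point"],220,m))
print("pred knobtop",proj("wrist",[499.2,-2,248],m),"base",proj("wrist",[499.2,-2,220],m))
print("keybar",[ (p["point"],round(p["confidence"],2),atz("wrist",p["point"],175,m).round(0)) for p in pinpoint("wrist","key_bar")])
```

```text
[500.2394772   -1.58723352 308.20367966] [-0.86751703  0.20469149 -0.07080006]
box [289.2, 193.1, 40.7, 49.2] 0.95
{'point': [214.4, 309.0], 'confidence': 0.79} [498.41253532  -5.24791248 220.        ]
pred knobtop [223.18196038 310.54355983] base [210.29291044 310.61707937]
keybar [([334.9, 257.8], 0.78, array([ 466., -145.,  175.])), ([197.4, 446.3], 0.62, array([614.,   9., 175.]))]
```

View pics/w4.png

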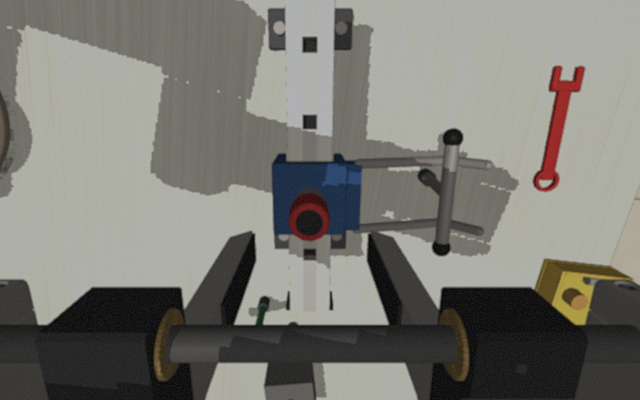

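The wrist view shows the knob top at (221, 309), as predicted, and the key lying across both prongs with balls at (137, 453) and (248, 441). I descend onto the knob.

drive_tool:
  offset:
    - [0, -0.1, 1]
    - [0, -0.1, 3]
    - [0, -0.1, 5]
    - [0, -0.1, 6.3]
    - [0, -0.1, 6.7]
    - [0, -0.1, 6.7]
    - [0, -0.1, 6.7]
  roll: [0, 0, 0, 0, 0, 0, 0]

```text
time: 15.65
tcp_pos: [498.6, -1.8, 241.8]
tool_rot: [0.663, 0.749, 0.0, 0.0]
force: [-0.2, 0.2, -0.1]
grip_width: 61.2
grasp_force: 0.0
```

drive_tool:
  offset:
    - [0, 0, 0]
    - [0, 0, 0]
    - [0, 0, 0]
    - [0, 0, 0]
    - [0, 0, 0]
    - [0, 0, 0]
    - [0, 0, 0]
    - [0, 0, 0]
  roll: [0, 0, 0, 0, 0, 0, 0, 0]
  grip: -1

```text
time: 16.45
tcp_pos: [498.8, -1.7, 241.6]
tool_rot: [0.663, 0.749, 0.001, 0.0]
force: [2.6, 1.0, -0.3]
grip_width: 27.3
grasp_force: 30.0
```

Gripped at 27 mm. I pull up 15 mm.

drive_tool:
  offset:
    - [0, 0, -0.3]
    - [0, 0, -0.6]
    - [0, 0, -0.9]
    - [0, 0, -1.2]
    - [0, 0, -1.4]
    - [0, 0, -1.5]
    - [0, 0, -1.5]
    - [0, 0, -1.5]
    - [0, 0, -1.5]
  roll: [0, 0, 0, 0, 0, 0, 0, 0, 0]

```text
time: 17.35
tcp_pos: [498.7, -1.7, 255.7]
tool_rot: [0.663, 0.749, 0.0, 0.0]
force: [5.1, 0.2, -8.7]
grip_width: 27.2
grasp_force: 30.0
```

drive_tool:
  offset:
    - [0.15, 0, 0]
    - [0.5, 0, 0]
    - [1, 0, 0]
    - [1.5, 0, 0]
    - [2, 0, 0]
    - [2.5, 0, 0]
    - [3, 0, 0]
    - [3.5, 0, 0]
    - [4, 0, 0]
    - [4.5, 0, 0]
  roll: [0, 0, 0, 0, 0, 0, 0, 0, 0, 0]

```text
time: 18.35
tcp_pos: [493.4, 42.1, 255.7]
tool_rot: [0.663, 0.749, -0.0, 0.001]
force: [6.4, -1.9, -8.5]
grip_width: 27.5
grasp_force: 30.0
```

drive_tool:
  offset:
    - [0.4, 0, 0]
    - [0.8, 0, 0]
    - [1.1, 0, 0]
    - [1.35, 0, 0]
    - [1.5, 0, 0]
    - [1.5, 0, 0]
    - [1.5, 0, 0]
    - [1.5, 0, 0]
  roll: [0, 0, 0, 0, 0, 0, 0, 0]

```text
time: 19.15
tcp_pos: [491.5, 57.3, 255.7]
tool_rot: [0.663, 0.749, -0.0, 0.001]
force: [5.7, -0.6, -8.8]
grip_width: 27.7
grasp_force: 30.0
```

drive_tool:
  offset:
    - [0.05, 0, 0]
    - [0.05, 0, 0.2]
    - [0.05, 0, 0.4]
    - [0.05, 0, 0.6]
    - [0.05, 0, 0.8]
    - [0.05, 0, 1.0]
    - [0.05, 0, 1.2]
    - [0.05, 0, 1.4]
    - [0.05, 0, 1.5]
    - [0.05, 0, 1.5]
  roll: [0, 0, 0, 0, 0, 0, 0, 0, 0, 0]

```text
time: 20.15
tcp_pos: [491.5, 57.6, 241.6]
tool_rot: [0.663, 0.749, -0.0, 0.001]
force: [5.3, -1.5, -4.7]
grip_width: 27.6
grasp_force: 30.0
```

drive_tool:
  offset:
    - [0, 0, 0]
    - [0, 0, 0]
    - [0, 0, 0]
  roll: [0, 0, 0]

```text
time: 20.45
tcp_pos: [491.5, 57.7, 241.6]
tool_rot: [0.663, 0.749, 0.0, 0.001]
force: [5.0, -1.5, -5.3]
grip_width: 27.5
grasp_force: 30.0
```

drive_tool:
  offset:
    - [0, 0, 0.1]
    - [0, 0, 0.2]
    - [0, 0, 0.2]
    - [0, 0, 0.2]
    - [0, 0, 0.2]
  roll: [0, 0, 0, 0, 0]

```text
time: 20.95
tcp_pos: [491.5, 57.8, 241.5]
tool_rot: [0.663, 0.749, 0.001, 0.002]
force: [2.8, -2.1, 5.9]
grip_width: 27.8
grasp_force: 30.0
```

Run:
```python
from h import *
s=get_state();print(s["tcp_pos"],s["force"],s["grasp_force"])
b=capture("wrist");c=capture("side")
d=np.hstack([cv2.resize(b[100:340,250:550],(500,400)),cv2.resize(c[120:220,255:330],(300,400),interpolation=2)]);save(d,"end")
```

```text
[491.53770535  57.84142776 241.53505489] [ 2.83203011 -2.06176372  5.93708108] 30.001251697540283
```

View pics/end.png

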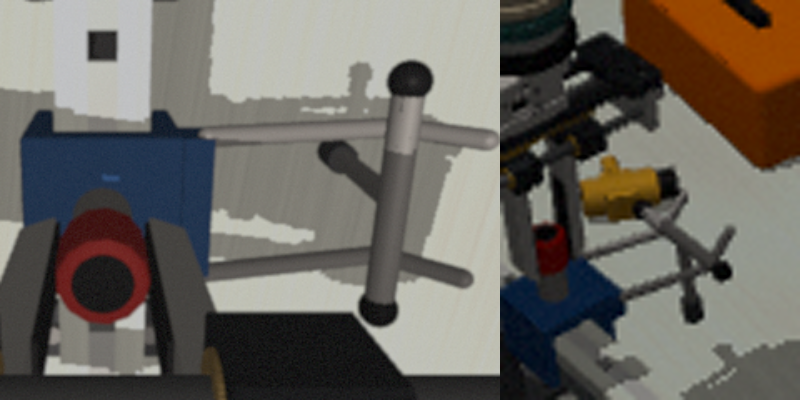

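The force flips at the original home height, so the pin is at its stop. One free hole is left ahead at crop (102, 45), and the key hangs on both prongs.

```bash
python3 -c "
from cell import *
print(hand_in())"
```

```text
the job is handed in; nothing more can be done
None
```

The job is handed in, verdict not shown: the key hangs on the double hook, the carriage moved about 60 mm to the next hole towards the vise with its pin home, and the fingers still grip the red knob.

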